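# Clear the formed bracket from the arbor press into the catch chute

### The job

The arbor press is still standing down on a freshly bent brass belt bracket. Swing the ball-ended lever all the way up to its stop so the ram lifts well clear, then reach in under the head and push the bracket along the bed from its plain near end, sliding and not lifting it, until it tips over the ledge and drops down the chute into the catch pan. Leave the ram up and the bracket lying in the chute, do not jam the bracket against the ram or bear hard on the polished bed, and leave the other tools and parts on the bench where they are.

Things in the scene. Friction and masses are not known exactly. Their poses are not given: they have to be found in the camera images.
- press: Green arbor press on a dark riser, fixed. Origin on the table straight below the ram's axis; x along the bed to the ledge (away from the robot, give or take the yaw), y to the column, z up. Base under the bed: x -44 to 44, y -75 to 125 mm, top z 105. Column: x -22 to 22, y 60 to 115, top z 305. Head over the bed: x -32 to 28, y -24 to 106, z 205 to 300: the bed is open from -x and -y, not from above.
- bed: The press's polished steel bed, a plain block: x -42 to +42 mm, y -55 to +55 mm about the ram's axis, 35 mm high. Origin at the centre of its underside, axes as the press; its flat top is 140 mm above the table. It is bare beside the bracket, about 25 mm on either side. Bear on it with no more than about 20 N.
- ledge (a point): Middle of the bed's far top edge, the ledge: press x = 42, y = 0, z = 140 mm. Beyond it the chute begins 35 mm lower. The bracket tips over by itself once its centre of mass is past the ledge; its near end is then 36 mm short of the ram's axis, so whatever pushes it must come some 10 to 15 mm in over the bed, within the plate's 5 mm of height.
- ram: Square steel ram, 20 x 20 x 180 mm, sliding upright through the head at press x = y = 0. Origin at the centre of its lower face, which at the start rests on the bracket, 145 mm above the table, pinning it lightly. Geared to the lever: it rises 36 mm per rad, 47 mm at most. A bracket that tips over the ledge under a half-raised ram jams against it.
- lever (a joint): Lever angle in rad: 0 at the start (ram down on the bracket), grows as the ball end swings up, stop at 1.31 (ram fully up). It stays where it is left (friction); moving the ball up takes about 5 to 9 N.
- lever_ball (a point): Centre of the black ball grip, 32 mm across, on the 14 mm lever bar. It swings on a circle of radius 130 mm in the plane press x = 70 mm about an axle at press y = 18, z = 255 mm: at lever 0 the bar points to -y and 45 deg down (ball y -74, z 163), at 1.31 to -y and 30 deg up (y -95, z 320). A hub of radius 34 mm joins the axle to the head; a 50 mm tail of bar lies on the other side.
- bracket: Loose brass L bracket, about 0.32 kg: flat base 140 (x) x 50 (y) x 5 mm with two dark slots; at its +x end, over the chute, a tab bent up, 50 mm wide, 5 thick, its top 25 mm above the bed. Origin at the centre of the base's underside, on the bed; near end at x = -70 mm, centre of mass at x = +8. It lies roughly along press x, its plain near end sticking out some 30 to 46 mm towards the robot past the bed.
- chute: Sheet-metal catch chute, 74 mm wide inside, fixed to the press beyond the ledge. Origin on the table straight below the ledge, axes as the press. A smooth slide falls from x = 4, z = 105 mm to x = 114, z = 13 mm, then a flat catch pan, floor 13 mm high, runs to an end wall at x = 277 mm. Side walls 35 mm above the slide, 65 mm high at the pan.
- hammer: Bystander: claw hammer, wooden handle, steel head, 250 mm, on the grey granite slab (top 45 mm above the table). Origin at the middle of its length, underneath.
- screwdriver: Bystander: yellow-handled screwdriver, 190 mm, on the granite slab. Origin at mid length, underneath.
- mallet: Bystander: white-headed mallet, about 185 mm long and 56 mm high, lying on the table to the right. Origin near where the handle meets the head, underneath.
- jar: Bystander: glass jar with steel cap, 72 mm across, 85 mm high, right of the press. Origin at the centre of its foot.
- rivet_cup: Bystander: red plastic cup, 80 mm across, 60 mm high. Origin at the centre of its foot.
- blank1: Bystander: flat brass blank 160 x 50 x 5 mm with two slots, on the table to the left of the press. Origin at the centre of its underside.
- blank2: Bystander: another flat brass blank 160 x 50 x 5 mm, on the table to the right. Origin at the centre of its underside.
There are look-alikes about, which are no part of the job. What is meant by the bracket is not blue or pink, and is the smaller of those in its own colour.

How it is judged:
By the outcome, as a careful person would: the job done as asked, in the order asked, and still so for the second after the job is handed in, with the robot touching nothing.
It also fails if it takes over 69 s, if anything falls off the work surface, if the arm or the gripper's body presses on something with over 40 N, if the wrist force passes 120 N, or if a joint passes its speed limit or range.

### The arm

A 6-joint arm with a two-finger parallel gripper is mounted at the origin on the work surface. World frame = base frame: x ahead of the robot, y to its left, z up, the work surface at z = 0. Lengths are in m, angles in rad, forces in N, time in s.
With the tool pointing down it reaches from about 0.325 to 1 m from the base axis. Payload 5.1 kg.
Tool frame: the origin (TCP) lies midway between the tips of the shut fingers; the grasp point (between the pads) lies 19 mm behind it (grip_depth is the distance from the TCP to the grasp point, in m); z points along the fingers, y is the line along which they close (so a half turn about z gives the same grasp; the last joint's range is limited). The gripper opens to 85 mm and grips with 20 to 120 N. Pads are 22 mm wide; open, the fingers measure 114 mm over their backs; the gripper's body (76 mm by 85 mm) begins 54 mm behind the grasp point. The pads swing forward as they close: fully open they stand 13 mm farther back than shut.
Start: joints at [-1.184, 0.124, 1.65, -0, 1.367, -0.083], TCP at [0.294, -0.58, 0.231] pointing down, gripper open.
Joint ranges: [-2.61, 2.61], [-1.02, 2.33], [0.03, 2.71], [-1.35, 4.49], [0.32, 2.68], [-2.91, 2.91]. Speed limits (rad/s): [2.57, 2.57, 3.14, 3.14, 3.14, 3.14].

### API

Orientations are given as [roll, pitch, yaw] about the fixed x, y, z axes, in that order (R = Rz(yaw) Ry(pitch) Rx(roll)).
In Python, from rig import * gives the robot as it stands.
- The arm moves only by the tool apply_moves, never from a script. Its argument "motion" is a list of rows, each a list of 3 entries, a list of its own where there are three numbers: the opening in per cent of the stroke, from 0 (shut) to 100 (fully open), then the shift along the tool's x, y, z each as a share of 0.02 m, from -1 to 1, then the turn, a rotation vector about the tool's x, y, z each as a share of 0.08 rad, from -1 to 1. In form: [[jaw, [tx, ty, tz], [ax, ay, az]], ...]. A call has 1 to 5 rows; each row shifts and turns the commanded pose from where the row before left it, along the tool's axes as they then stand; what a row does not reach is not made up. A row lasts 1/12 s, in which the tool goes at most 41.7 mm and 7.16 degrees, less where a joint would pass 70% of its speed; a pose out of reach is approached as far as the arm can. A call with a number of a shift or a turn outside -1 to 1 is refused whole. A call with a gripper value outside its range is refused whole. The fingers move at their own pace and stop on an object; "force" is the grip in N (left out, the last holds). Time passes only in rows, so rows that do not move let the fingers close. It gives the time, the measured TCP pose, the force, the opening and the grip force at its end, in the units of the state.
- read_state(): the state, without advancing time (a new reading comes with each control period).
- camera(name): name is "side" or "top"; returns a dict with "image" (480x640x3 uint8, red, green, blue), "z_map" (480x640 float32, m along the optical axis (not along the pixel's ray), 0 where there is no reading), "fx", "fy", "cx", "cy" (pixels), "rvec" (rotation vector, rad) and "tvec" (3), from world to camera coordinates, as OpenCV has them. Camera axes: x right, y down, z forward; pixel columns grow to the right and rows downward; lengths in m; the calibration is good to about 2 mm. A picture is of the moment at which its call begins.
- close_job(): hands the job in; it is judged then, once.
The state is a dict: "clock": time; "joint_pos": joint angles; "joint_vel": joint speeds; "tau": joint torques, N m; "tcp_pos": TCP position; "tool_rot": TCP orientation; "wrist_force": force on the tool from outside, world axes, zero at the start; "moment": the same for the moment, N m; "gripper_width": finger opening in m; "grasp_force": force on a finger pad.
Only numpy, scipy, OpenCV 4.12 (cv2) and the standard library are available. Lean on these libraries where they do the work, as an engineer would, in place of code of your own. Each camera call takes 0.05 s, during which the arm holds its last target. There are 200 camera calls.

## Working session

There is one attempt and no reset: what is moved stays moved. The work goes in short steps, Python scripts to look and compute and a tool call to move; the robot and the scene stay as the last step left them, time stands still between calls to the robot, and variables do not carry over. Pictures are saved under pics/ and viewed, at most 10 in all, crops included, and the job is handed in when it is done.

Besides the shell and the picture viewer there is one more tool, called after "Call:" by a JSON object that holds its "name" and its "arguments". apply_moves: Moves the arm, as the interface text tells. Shift numbers are shares of 0.02 m and turn numbers shares of 0.08 rad, none past 1 either way. Its arguments: {"type":"object","properties":{"motion":{"type":"array","items":{"type":"array"}},"force":{"type":"number"}},"required":["motion"]}

```bash
mkdir -p pics; ls
cat > h.py <<'E'
from rig import *
import numpy as np, cv2
def cam(n,save=None):
    c=camera(n); c['R']=cv2.Rodrigues(np.array(c['rvec'],float))[0]; c['t']=np.array(c['tvec'],float).ravel()
    if save: cv2.imwrite('pics/'+save,c['image'][:,:,::-1])
    return c
def pts(c):
    v,u=np.mgrid[0:480,0:640]; z=c['z_map']
    P=np.stack([(u-c['cx'])/c['fx']*z,(v-c['cy'])/c['fy']*z,z],-1)
    return (P-c['t'])@c['R']
def proj(c,p):
    q=np.asarray(p,float)@c['R'].T+c['t']; return np.stack([q[...,0]/q[...,2]*c['fx']+c['cx'],q[...,1]/q[...,2]*c['fy']+c['cy']],-1)
E
python3 - <<'E'
from h import *
for n in('top','side'):
    c=cam(n,n+'0.png'); np.savez(n+'0.npz',P=pts(c),im=c['image'],R=c['R'],t=c['t'],k=[c['fx'],c['fy'],c['cx'],c['cy']]); print(n,-c['R'].T@c['t'],c['R'][2],c['fx'])
print(read_state())
E
```

```text
pics
top [0.23747548 0.02356502 1.76699998] [ 0.17443091 -0.00205377 -0.98466727] 528.8947229749353
side [0.09545446 0.51272067 1.35956553] [ 0.32513436 -0.36599363 -0.87197265] 492.3481744431717
{'clock': 0.1, 'joint_pos': array([-1.18361281e+00,  1.24415691e-01,  1.65151905e+00, -1.57542261e-05,
        1.36748741e+00, -8.25782134e-02]), 'joint_vel': array([ 0.0005919 , -0.0004749 , -0.00241973,  0.00127483, -0.0002873 ,
        0.00083226]), 'tau': array([ 2.32087232e-04, -4.24929929e+01, -3.66653180e+01, -9.14030716e-05,
        3.88444198e-03,  1.41321664e-05]), 'tcp_pos': array([ 0.29401623, -0.57909626,  0.23020247]), 'tool_rot': array([-3.13976813e+00, -1.35532925e-04,  4.69764800e-01]), 'wrist_force': array([-0.3842054 ,  0.48126984,  0.24948547]), 'moment': array([ 0.01368358, -0.07346532,  0.02249497]), 'grasp_force': 0.0, 'gripper_width': 0.08547385918368577}
```

View pics/top0.png

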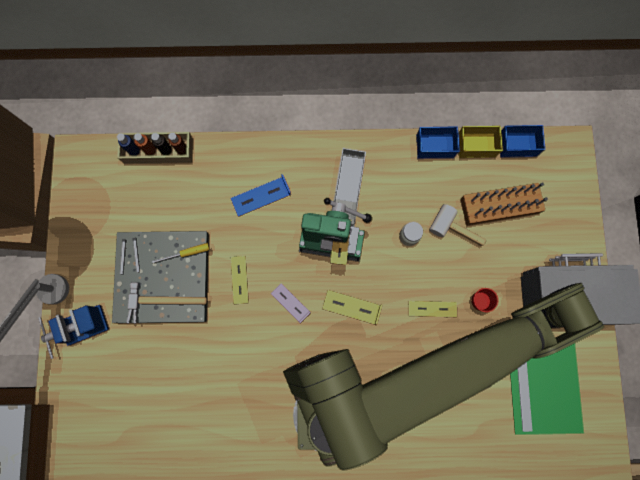

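View pics/side0.png

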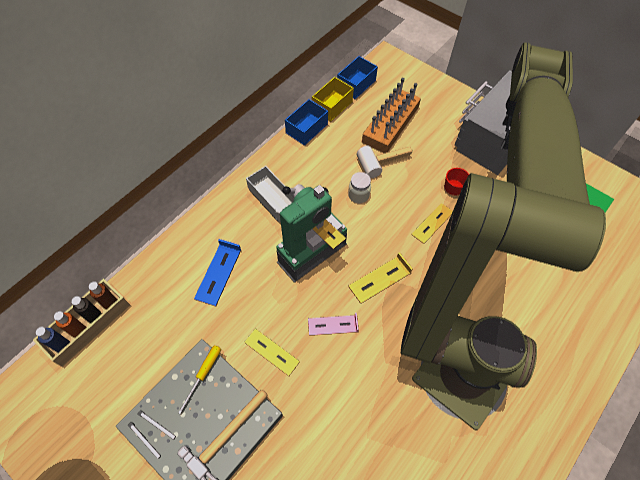

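The candidates for the bracket, by top-view pixel, are:
- Brass piece under the press, (339,255).
- Larger brass L, (351,306).
- Blanks, (239,280) and (432,309).
- Blue L, (261,196).
- Pink L, (291,303).

I choose the one under the ram at (339,255). It is brass and the smaller L. Next I measure the press and check the choice in a crop.

Run:
```python
from h import *
d=np.load('top0.npz');P=d['P'];im=d['im']
R,t,k=d['R'],d['t'],d['k']
h=cv2.cvtColor(im,cv2.COLOR_RGB2HSV)
roi=np.zeros((480,640),bool);roi[140:275,290:385]=1
g=roi&(h[...,0]>60)&(h[...,0]<90)&(h[...,1]>80)
top=g&(abs(P[...,2]-.300)<.006)
r=cv2.minAreaRect(P[top][:,:2].astype(np.float32)*1000);print('head',r,cv2.boxPoints(r).round(1).tolist(),top.sum())
s=roi&(P[...,2]>.309)&(P[...,2]<.34); print('above',s.sum(),P[s].mean(0) if s.any() else 0)
b=roi&(h[...,0]>20)&(h[...,0]<35)&(h[...,1]>100)&(abs(P[...,2]-.145)<.01)
r=cv2.minAreaRect(P[b][:,:2].astype(np.float32)*1000);print('bracket',r,cv2.boxPoints(r).round(1).tolist(),b.sum(),P[b].mean(0))
base=roi&(abs(P[...,2]-.105)<.004)&g
if base.any(): r=cv2.minAreaRect(P[base][:,:2].astype(np.float32)*1000);print('base',r,cv2.boxPoints(r).round(1).tolist())
pan=roi&(abs(P[...,2]-.013)<.005)&(P[...,0]>.5)
n,l,st,ce=cv2.connectedComponentsWithStats(pan.astype(np.uint8));i=1+st[1:,4].argmax()
r=cv2.minAreaRect(P[l==i][:,:2].astype(np.float32)*1000);print('pan',r,cv2.boxPoints(r).round(1).tolist())
dk=roi&(h[...,2]<70)&(P[...,2]>.12)&(P[...,2]<.2)
n,l,st,ce=cv2.connectedComponentsWithStats(dk.astype(np.uint8))
for i in range(1,n):
  if st[i,4]>12: print('dark',ce[i],st[i,4],P[l==i].mean(0))
c=cv2.resize(im[140:275,290:385,::-1],None,fx=4.2,fy=4.2,interpolation=cv2.INTER_CUBIC)
d2=np.load('side0.npz');c2=cv2.resize(d2['im'][155:290,240:360,::-1],None,fx=3.3,fy=4.2,interpolation=cv2.INTER_CUBIC)
m=min(len(c),len(c2));cv2.imwrite('pics/crop1.png',np.hstack([c[:m],c2[:m]])[:, :800])
```

```text
head ((558.6473388671875, 3.7122116088867188), (134.40260314941406, 57.218807220458984), 79.67446899414062) [[518.5, -57.29999923706055], [574.7000122070312, -67.5], [598.7999877929688, 64.69999694824219], [542.5, 75.0]] 647
above 78 [ 0.55067426 -0.01880156  0.31967189]
bracket ((486.7069091796875, -36.519493103027344), (49.8836555480957, 41.95356369018555), 83.33049011230469) [[463.0, -58.900001525878906], [504.6000061035156, -63.70000076293945], [510.3999938964844, -14.199999809265137], [468.79998779296875, -9.300000190734863]] 144 [ 0.4880181  -0.03568867  0.14432651]
base ((532.4600830078125, -15.210678100585938), (201.2894287109375, 68.75374603271484), 87.88422393798828) [[494.3999938964844, -114.5], [563.0999755859375, -117.0999984741211], [570.5, 84.0999984741211], [501.79998779296875, 86.5999984741211]]
pan ((778.4893798828125, -83.42189025878906), (73.96155548095703, 177.302001953125), 79.4380874633789) [[684.5999755859375, -103.5], [858.9000244140625, -136.0], [872.4000244140625, -63.29999923706055], [698.0999755859375, -30.799999237060547]]
dark [367.4 218.2] 55 [ 0.60170689 -0.12650559  0.1748064 ]
dark [310.83870968 238.77419355] 62 [0.54408611 0.04916764 0.15414305]
```

View pics/crop1.png

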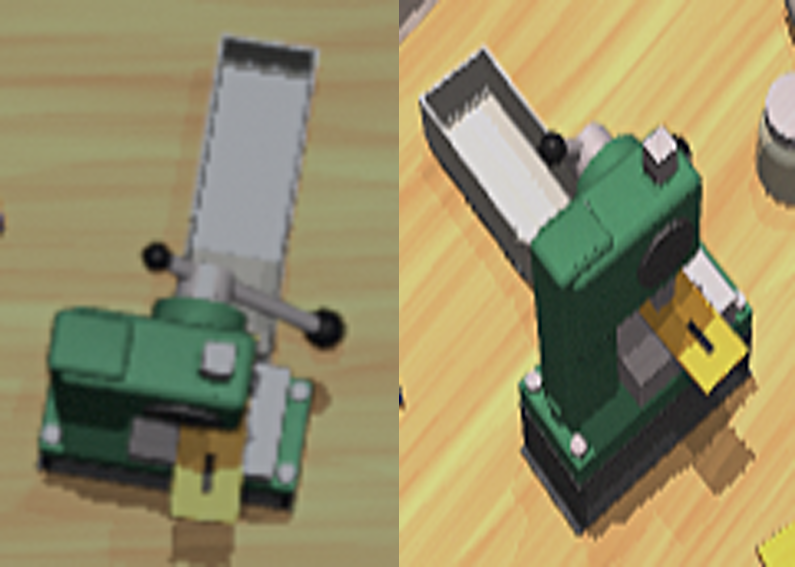

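The crop shows a brass L under the ram, with one slot visible and its plain near end at the bottom. That confirms the choice. The lever ball is at top (367,218), and the ball at (327,201) is the tail. Next: rays onto known heights for the press origin, plus a move planner.

```bash
cat >> h.py <<'E'
from scipy.spatial.transform import Rotation as Ro
def plan(pos,rot,n=None,p0=None,r0=None):
    """rows (tool-frame shares) from (p0,r0) to target, straight line; constant per-row"""
    s=read_state()
    p=np.array(s['tcp_pos'] if p0 is None else p0,float); R0=Ro.from_euler('xyz',s['tool_rot']) if r0 is None else r0
    rv=(R0.inv()*rot).as_rotvec(); d=np.array(pos)-p
    m=max(np.abs(rv).max()/.08,np.linalg.norm(d)/.02,1e-6); n=n or int(np.ceil(m))
    st=Ro.from_rotvec(np.round(rv/n/.08,2)*.08); R=R0; out=[]
    for i in range(n):
        sh=np.clip(np.round(R.inv().apply(np.array(pos)-p)/(n-i)/.02,2),-1,1); p=p+R.apply(sh*.02); R=R*st
        out.append(([float(x) for x in sh],[float(x) for x in np.round(rv/n/.08,2)]))
    for a,b in out: print([a,b])
    return p,R
E
python3 - <<'E'
from h import *
d=np.load('top0.npz');P=d['P'];im=d['im'];R,t,k=d['R'],d['t'],d['k']
h=cv2.cvtColor(im,cv2.COLOR_RGB2HSV)
C=-R.T@t
def ray(u,v,z):
    r=R.T@np.array([(u-k[2])/k[0],(v-k[3])/k[1],1]); return C+r*(z-C[2])/r[2]
th=np.deg2rad(-10.4);ex=np.array([np.cos(th),np.sin(th)]);ey=np.array([-ex[1],ex[0]])
b=ray(367.4,218.2,.163);print('ball',b,'O',b[:2]-.07*ex+.074*ey)
m=np.zeros((480,640),bool);m[218:232,335:350]=1
m&=(h[...,1]<60)&(h[...,2]>120)
v,u=np.nonzero(m);print('ramtop',m.sum(),ray(u.mean(),v.mean(),.325),P[m].mean(0))
for nm,(r0,r1,c0,c1) in dict(jar=(215,250,398,430),mallet=(200,250,430,490)).items():
  Q=P[r0:r1,c0:c1].reshape(-1,3);Q=Q[Q[:,2]>.04];print(nm,Q.min(0).round(3),Q.max(0).round(3))
E
```

```text
ball [ 0.60441025 -0.1276224   0.163     ] O [ 0.54891866 -0.04220177]
ramtop 54 [ 0.55135448 -0.04076844  0.325     ] [ 0.55336949 -0.04122096  0.31612996]
jar [ 0.237 -0.314  0.04 ] [0.608 0.024 1.767]
mallet [ 0.237 -0.549  0.04 ] [0.688 0.024 1.767]
```

```bash
cat >> h.py <<'E'
th=np.deg2rad(-10.4);EX=np.array([np.cos(th),np.sin(th),0]);EY=np.array([-EX[1],EX[0],0]);EZ=np.array([0,0,1.]);O=np.array([.551,-.041,0])
def W(x,y,z): return O+(x*EX+y*EY)/1000+EZ*z/1000
DOWN=Ro.from_matrix(np.stack([EY,EX,-EZ],1))
def ball(a): 
    f=a-np.pi/4; return W(70,18-130*np.cos(f),255+130*np.sin(f))
def press(p): q=np.array(p)-O; return np.array([q@EX,q@EY,q[2]])*1000
E
python3 - <<'E'
from h import *
R=DOWN*Ro.from_rotvec([0,np.deg2rad(25),0]);z=R.apply([0,0,1])
print(ball(0),R.as_euler('xyz'))
print(plan(ball(0)-.08*z,R)[0])
E
```

```text
[ 0.60650533 -0.12634576  0.16307612] [ 3.14159265 -0.43633231  1.38928208]
[[0.89, -0.45, -0.01], [0.1, 0.19, -0.43]]
[[0.91, -0.42, 0.01], [0.1, 0.19, -0.43]]
[[0.92, -0.39, 0.02], [0.1, 0.19, -0.43]]
[[0.93, -0.36, 0.04], [0.1, 0.19, -0.43]]
[[0.94, -0.33, 0.06], [0.1, 0.19, -0.43]]
[[0.95, -0.29, 0.08], [0.1, 0.19, -0.43]]
[[0.96, -0.26, 0.09], [0.1, 0.19, -0.43]]
[[0.97, -0.22, 0.11], [0.1, 0.19, -0.43]]
[[0.97, -0.19, 0.13], [0.1, 0.19, -0.43]]
[[0.98, -0.16, 0.14], [0.1, 0.19, -0.43]]
[[0.98, -0.12, 0.16], [0.1, 0.19, -0.43]]
[[0.98, -0.09, 0.17], [0.1, 0.19, -0.43]]
[[0.98, -0.05, 0.19], [0.1, 0.19, -0.43]]
[[0.98, -0.02, 0.2], [0.1, 0.19, -0.43]]
[[0.97, 0.02, 0.22], [0.1, 0.19, -0.43]]
[[0.97, 0.06, 0.23], [0.1, 0.19, -0.43]]
[[0.96, 0.09, 0.25], [0.1, 0.19, -0.43]]
[[0.96, 0.13, 0.26], [0.1, 0.19, -0.43]]
[[0.95, 0.16, 0.27], [0.1, 0.19, -0.43]]
[[0.94, 0.19, 0.29], [0.1, 0.19, -0.43]]
[[0.92, 0.23, 0.3], [0.1, 0.19, -0.43]]
[[0.91, 0.26, 0.31], [0.1, 0.19, -0.43]]
[[0.9, 0.3, 0.33], [0.1, 0.19, -0.43]]
[[0.88, 0.33, 0.33], [0.1, 0.19, -0.43]]
[[0.86, 0.36, 0.35], [0.1, 0.19, -0.43]]
[[0.85, 0.4, 0.35], [0.1, 0.19, -0.43]]
[ 0.60043482 -0.15965307  0.23565881]
```

Call:
{"name": "apply_moves", "arguments": {"motion": [[70, [0.89, -0.45, 0], [0.1, 0.19, -0.43]], [70, [0.91, -0.42, 0], [0.1, 0.19, -0.43]], [70, [0.92, -0.39, 0.02], [0.1, 0.19, -0.43]], [70, [0.93, -0.36, 0.04], [0.1, 0.19, -0.43]], [70, [0.94, -0.33, 0.06], [0.1, 0.19, -0.43]]], "force": 30}}

```text
clock: 0.52
tcp_pos: [0.3545, -0.4968, 0.2325]
tool_rot: [-3.108, -0.081, 0.645]
wrist_force: [0.6, -0.5, -1.0]
gripper_width: 0.0599
grasp_force: 0.0
```

Call:
{"name": "apply_moves", "arguments": {"motion": [[70, [0.95, -0.29, 0.08], [0.1, 0.19, -0.43]], [70, [0.96, -0.26, 0.09], [0.1, 0.19, -0.43]], [70, [0.97, -0.22, 0.11], [0.1, 0.19, -0.43]], [70, [0.97, -0.19, 0.13], [0.1, 0.19, -0.43]], [70, [0.98, -0.16, 0.14], [0.1, 0.19, -0.43]]]}}

```text
clock: 0.93
tcp_pos: [0.4133, -0.4165, 0.2332]
tool_rot: [-3.088, -0.164, 0.814]
wrist_force: [1.2, -0.7, 0.2]
gripper_width: 0.0601
grasp_force: 0.0
```

Call:
{"name": "apply_moves", "arguments": {"motion": [[70, [0.98, -0.12, 0.16], [0.1, 0.19, -0.43]], [70, [0.98, -0.09, 0.17], [0.1, 0.19, -0.43]], [70, [0.98, -0.05, 0.19], [0.1, 0.19, -0.43]], [70, [0.98, -0.02, 0.2], [0.1, 0.19, -0.43]], [70, [0.97, 0.02, 0.22], [0.1, 0.19, -0.43]]]}}

```text
clock: 1.35
tcp_pos: [0.4719, -0.3358, 0.2343]
tool_rot: [-3.084, -0.25, 0.985]
wrist_force: [0.2, 0.2, 0.5]
gripper_width: 0.0595
grasp_force: 0.0
```

Call:
{"name": "apply_moves", "arguments": {"motion": [[70, [0.97, 0.06, 0.23], [0.1, 0.19, -0.43]], [70, [0.96, 0.09, 0.25], [0.1, 0.19, -0.43]], [70, [0.96, 0.13, 0.26], [0.1, 0.19, -0.43]], [70, [0.95, 0.16, 0.27], [0.1, 0.19, -0.43]], [70, [0.94, 0.19, 0.29], [0.1, 0.19, -0.43]]]}}

```text
clock: 1.77
tcp_pos: [0.5308, -0.255, 0.2353]
tool_rot: [-3.094, -0.335, 1.16]
wrist_force: [0.8, -1.1, -0.0]
gripper_width: 0.0595
grasp_force: 0.0
```

Call:
{"name": "apply_moves", "arguments": {"motion": [[70, [0.92, 0.23, 0.3], [0.1, 0.19, -0.43]], [70, [0.91, 0.26, 0.31], [0.1, 0.19, -0.43]], [70, [0.9, 0.3, 0.33], [0.1, 0.19, -0.43]], [70, [0.88, 0.33, 0.33], [0.1, 0.19, -0.43]], [70, [0.86, 0.36, 0.35], [0.1, 0.19, -0.43]]]}}

```text
clock: 2.18
tcp_pos: [0.5895, -0.1744, 0.2361]
tool_rot: [-3.121, -0.417, 1.342]
wrist_force: [0.7, 0.2, 0.4]
gripper_width: 0.0599
grasp_force: 0.0
```

Run:
```python
from h import *
R=DOWN*Ro.from_rotvec([0,np.deg2rad(25),0]);z=R.apply([0,0,1])
s=read_state();print(s['clock'],s['joint_pos'],s['tcp_pos'],s['tool_rot'],s['wrist_force'])
c=cam('top','top1.png');c2=cam('side')
# lever ball marker from the estimate, in both views
out=[]
for q in(c,c2):
    i=q['image'][:,:,::-1].copy();u,v=proj(q,ball(0));print(u,v)
    cr=i[140:280,270:450];cr=cv2.resize(cr,None,fx=2.2,fy=2.2);out.append(cr)
cv2.imwrite('pics/b1.png',np.hstack(out))
plan(ball(0)+.015*z,R)
```

```text
2.1833 [-0.54717768  0.10727826  1.70040276  0.38884779  1.49857715 -0.38369458] [ 0.58946487 -0.17436873  0.23607098] [-3.12092147 -0.41704711  1.34212773] [0.67026976 0.18537195 0.43047722]
366.96929163605046 217.54404291250358
323.02947486204397 192.62700618968893
[[0.14, 0.06, 0.85], [-0.0, 0.04, -0.09]]
[[0.13, 0.06, 0.84], [-0.0, 0.04, -0.09]]
[[0.13, 0.07, 0.85], [-0.0, 0.04, -0.09]]
[[0.13, 0.07, 0.85], [-0.0, 0.04, -0.09]]
[[0.12, 0.06, 0.84], [-0.0, 0.04, -0.09]]
[[0.12, 0.07, 0.85], [-0.0, 0.04, -0.09]]
```

View pics/b1.png

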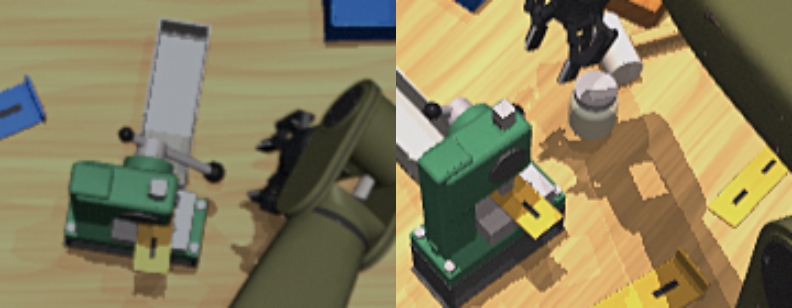

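The gripper hangs right of the ball (ball at top 367,218; fingers near 390,215), with nothing touching. Now go in and close.

Call:
{"name": "apply_moves", "arguments": {"motion": [[70, [0.14, 0.06, 0.85], [0, 0.04, -0.09]], [70, [0.13, 0.06, 0.84], [0, 0.04, -0.09]], [70, [0.13, 0.07, 0.85], [0, 0.04, -0.09]], [70, [0.13, 0.07, 0.85], [0, 0.04, -0.09]], [70, [0.12, 0.06, 0.84], [0, 0.04, -0.09]]]}}

```text
clock: 2.7
tcp_pos: [0.6036, -0.1314, 0.1635]
tool_rot: [-3.137, -0.432, 1.378]
wrist_force: [1.8, -0.3, 0.3]
gripper_width: 0.0596
grasp_force: 0.0
```

Call:
{"name": "apply_moves", "arguments": {"motion": [[70, [0.12, 0.07, 0.85], [0, 0.04, -0.09]], [70, [0, 0, 0], [0, 0, 0]], [20, [0, 0, 0], [0, 0, 0]], [20, [0, 0, 0], [0, 0, 0]], [20, [0, 0, 0], [0, 0, 0]]]}}

```text
clock: 3.12
tcp_pos: [0.6083, -0.1241, 0.1513]
tool_rot: [3.138, -0.434, 1.386]
wrist_force: [4.4, 0.2, -2.6]
gripper_width: 0.0302
grasp_force: 29.9
```

Call:
{"name": "apply_moves", "arguments": {"motion": [[20, [0, 0, 0], [0, 0, 0]], [20, [0, 0, 0], [0, 0, 0]], [20, [0, 0, 0], [0, 0, 0]]]}}

```text
clock: 3.37
tcp_pos: [0.6082, -0.124, 0.1512]
tool_rot: [3.139, -0.434, 1.386]
wrist_force: [5.0, -1.5, 0.1]
gripper_width: 0.0303
grasp_force: 30.0
```

Run:
```python
from h import *
s=read_state();print(s['clock'],press(s['tcp_pos']),s['wrist_force'],s['joint_pos'])
p=s['tcp_pos'];R=Ro.from_euler('xyz',s['tool_rot']);off=p-ball(0);z=R.apply([0,0,1])
print('grasp pt',press(p-.015*z))
# follow arc; tilt 25deg->0 over the arc
n=15
for i in range(1,n+1):
    R2=DOWN*Ro.from_rotvec([0,np.deg2rad(25*(1-i/n)),0])
    tgt=ball(1.31*i/n)+.015*R2.apply([0,0,1])
    p,R=plan(tgt,R2,1,p,R)
```

```text
3.3667 [ 71.29460912 -71.34523057 151.2046397 ] [ 5.01208585 -1.53637238  0.13474007] [-0.47027748  0.17141294  1.78127614  0.42872497  1.33797766 -0.4167902 ]
grasp pt [ 71.23050631 -77.65568288 164.8125081 ]
[[-0.06, -0.06, -0.38], [0.05, -0.34, -0.04]]
[[-0.16, -0.0, -0.55], [0.0, -0.36, 0.0]]
[[-0.13, -0.0, -0.56], [0.0, -0.36, 0.0]]
[[-0.09, -0.0, -0.57], [0.0, -0.37, 0.0]]
[[-0.07, -0.0, -0.56], [0.0, -0.36, 0.0]]
[[-0.03, -0.0, -0.57], [0.0, -0.37, 0.0]]
[[0.01, -0.0, -0.57], [0.0, -0.36, 0.0]]
[[0.03, -0.0, -0.56], [0.0, -0.36, 0.0]]
[[0.07, -0.0, -0.56], [0.0, -0.37, 0.0]]
[[0.1, -0.0, -0.56], [0.0, -0.36, 0.0]]
[[0.14, -0.0, -0.54], [0.0, -0.36, 0.0]]
[[0.16, -0.0, -0.54], [0.0, -0.37, 0.0]]
[[0.2, -0.0, -0.52], [0.0, -0.36, 0.0]]
[[0.22, -0.0, -0.51], [0.0, -0.36, 0.0]]
[[0.26, -0.0, -0.5], [0.0, -0.37, 0.0]]
```

Call:
{"name": "apply_moves", "arguments": {"motion": [[20, [-0.16, 0, -0.5], [0, -0.36, 0]], [20, [-0.16, 0, -0.55], [0, -0.36, 0]], [20, [-0.13, 0, -0.56], [0, -0.36, 0]], [20, [-0.09, 0, -0.57], [0, -0.36, 0]], [20, [-0.07, 0, -0.56], [0, -0.36, 0]]], "force": 30}}

```text
clock: 3.78
tcp_pos: [0.6026, -0.154, 0.1961]
tool_rot: [3.139, -0.291, 1.385]
wrist_force: [10.3, 3.3, -5.9]
gripper_width: 0.0298
grasp_force: 30.2
```

Call:
{"name": "apply_moves", "arguments": {"motion": [[20, [-0.03, 0, -0.57], [0, -0.36, 0]], [20, [0, 0, -0.57], [0, -0.36, 0]], [20, [0.03, 0, -0.56], [0, -0.36, 0]], [20, [0.07, 0, -0.56], [0, -0.36, 0]], [20, [0.1, 0, -0.56], [0, -0.36, 0]]]}}

```text
clock: 4.2
tcp_pos: [0.6007, -0.1635, 0.251]
tool_rot: [3.14, -0.147, 1.386]
wrist_force: [10.6, 0.2, -7.8]
gripper_width: 0.0303
grasp_force: 30.2
```

Run:
```python
from h import *
s=read_state();R=Ro.from_euler('xyz',s['tool_rot']);p=s['tcp_pos']
print(s['clock'],press(p-.015*R.apply([0,0,1])),press(ball(1.31*10/15)),s['wrist_force'],s['gripper_width'])
for i in range(11,17):
    R2=DOWN*Ro.from_rotvec([0,np.deg2rad(25*(1-i/15)),0])
    p,R=plan(ball(1.31*i/15)+.015*R2.apply([0,0,1]),R2,1,p,R)
```

```text
4.2 [  71.00761974 -113.73320017  265.86891086] [  70.         -111.49770518  266.41684517] [10.62141943  0.2460787  -7.80532091] 0.030323085631350492
[[0.25, -0.05, -0.56], [0.03, -0.38, -0.05]]
[[0.16, -0.0, -0.53], [0.0, -0.36, 0.0]]
[[0.2, -0.0, -0.53], [0.0, -0.37, 0.0]]
[[0.22, -0.0, -0.51], [0.0, -0.36, 0.0]]
[[0.26, -0.0, -0.49], [0.0, -0.36, 0.0]]
[[0.28, -0.0, -0.48], [0.0, -0.37, 0.0]]
```

Call:
{"name": "apply_moves", "arguments": {"motion": [[20, [0.15, 0, -0.55], [0, -0.36, 0]], [20, [0.16, 0, -0.53], [0, -0.36, 0]], [20, [0.2, 0, -0.53], [0, -0.36, 0]], [20, [0.22, 0, -0.51], [0, -0.36, 0]], [20, [0.25, 0, -0.49], [0, -0.36, 0]]]}}

```text
clock: 4.62
tcp_pos: [0.6033, -0.1495, 0.3041]
tool_rot: [3.14, -0.001, 1.386]
wrist_force: [10.7, -1.1, -8.2]
gripper_width: 0.03
grasp_force: 30.3
```

Call:
{"name": "apply_moves", "arguments": {"motion": [[20, [0.1, 0, -0.2], [0, 0, 0]], [20, [0, 0, -0.15], [0, 0, 0]]]}}

```text
clock: 4.78
tcp_pos: [0.6041, -0.1453, 0.3107]
tool_rot: [3.14, -0.007, 1.387]
wrist_force: [12.4, 5.1, -11.7]
gripper_width: 0.0299
grasp_force: 30.5
```

Run:
```python
from h import *
s=read_state();R=Ro.from_euler('xyz',s['tool_rot']);p=s['tcp_pos']
print(s['clock'],press(p-.015*R.apply([0,0,1])),press(ball(1.31)),s['wrist_force'],s['gripper_width'])
c=cam('top');P=pts(c);h=cv2.cvtColor(c['image'],cv2.COLOR_RGB2HSV)
u,v=proj(c,W(0,0,372)).astype(int);print(u,v,P[v-3:v+4,u-3:u+4,2].round(3)[::2,::2])
```

```text
4.7833 [ 71.05510928 -93.08582729 325.72086417] [ 70.        -94.5180469 320.1128952] [ 12.41477681   5.09779314 -11.73416819] 0.029941559896955877
342 220 [[0.29  0.281 0.277 0.28 ]
 [0.358 0.372 0.372 0.372]
 [0.367 0.376 0.374 0.366]
 [0.374 0.371 0.366 0.369]]
```

Call:
{"name": "apply_moves", "arguments": {"motion": [[20, [0.05, 0, -0.15], [0, 0, 0]], [20, [0.05, 0, -0.15], [0, 0, 0]], [20, [0, 0, 0], [0, 0, 0]]]}}

```text
clock: 5.08
tcp_pos: [0.6042, -0.1445, 0.3137]
tool_rot: [-3.141, -0.005, 1.387]
wrist_force: [12.6, 0.3, -14.3]
gripper_width: 0.0295
grasp_force: 32.5
```

At the stop: force is rising, and the ram top is at 0.372. Release and retreat upward, then reorient towards the near end.

Call:
{"name": "apply_moves", "arguments": {"motion": [[70, [0, 0, 0.1], [0, 0, 0]], [70, [0, 0, 0], [0, 0, 0]], [70, [0, 0, 0], [0, 0, 0]], [70, [0, 0, -0.5], [0, 0, 0]], [70, [0, 0, -1], [0, 0, 0]]]}}

```text
clock: 5.5
tcp_pos: [0.6017, -0.145, 0.3442]
tool_rot: [-3.135, -0.004, 1.386]
wrist_force: [0.3, 0.5, 0.1]
gripper_width: 0.0595
grasp_force: 0.0
```

Call:
{"name": "apply_moves", "arguments": {"motion": [[70, [0, 0, -1], [0, 0, 0]], [70, [0, 0, -1], [0, 0, 0]]]}}

```text
clock: 5.67
tcp_pos: [0.6027, -0.1454, 0.3883]
tool_rot: [-3.141, -0.003, 1.386]
wrist_force: [0.3, -0.5, -0.3]
gripper_width: 0.0597
grasp_force: 0.0
```

```bash
cat >> h.py <<'E'
def PUSH(a,yaw=0): return Ro.from_euler('z',yaw,degrees=True)*Ro.from_matrix(np.stack([EX,-EY,-EZ],1))*Ro.from_rotvec([0,np.deg2rad(a),0])
E
python3 - <<'E'
from h import *
s=read_state();print(s['clock'],press(s['tcp_pos']),s['wrist_force'],s['joint_pos'])
plan(W(-140,-90,340),PUSH(45))
E
```

```text
5.6667 [ 69.70157327 -93.39476757 388.26608245] [ 0.33027678 -0.52251951 -0.26503651] [-0.32461748  0.00774752  1.51323904  0.00283896  1.62186679 -0.13958252]
[[0.01, -0.55, 0.13], [-0.4, 0.4, 0.97]]
[[-0.04, -0.55, 0.11], [-0.4, 0.4, 0.97]]
[[-0.09, -0.55, 0.09], [-0.4, 0.4, 0.97]]
[[-0.13, -0.55, 0.07], [-0.4, 0.4, 0.97]]
[[-0.18, -0.54, 0.05], [-0.4, 0.4, 0.97]]
[[-0.22, -0.52, 0.02], [-0.4, 0.4, 0.97]]
[[-0.26, -0.5, -0.0], [-0.4, 0.4, 0.97]]
[[-0.29, -0.48, -0.03], [-0.4, 0.4, 0.97]]
[[-0.33, -0.46, -0.05], [-0.4, 0.4, 0.97]]
[[-0.36, -0.43, -0.08], [-0.4, 0.4, 0.97]]
[[-0.39, -0.4, -0.1], [-0.4, 0.4, 0.97]]
[[-0.42, -0.36, -0.13], [-0.4, 0.4, 0.97]]
[[-0.44, -0.32, -0.15], [-0.4, 0.4, 0.97]]
[[-0.46, -0.28, -0.18], [-0.4, 0.4, 0.97]]
[[-0.47, -0.24, -0.2], [-0.4, 0.4, 0.97]]
[[-0.48, -0.2, -0.22], [-0.4, 0.4, 0.97]]
[[-0.49, -0.15, -0.24], [-0.4, 0.4, 0.97]]
[[-0.5, -0.11, -0.26], [-0.4, 0.4, 0.97]]
[[-0.49, -0.06, -0.28], [-0.4, 0.4, 0.97]]
```

Call:
{"name": "apply_moves", "arguments": {"motion": [[70, [0, -0.55, 0.1], [-0.4, 0.4, 0.97]], [60, [0, -0.55, 0.1], [-0.4, 0.4, 0.97]], [50, [-0.1, -0.55, 0.1], [-0.4, 0.4, 0.97]], [40, [-0.1, -0.55, 0], [-0.4, 0.4, 0.97]], [30, [-0.2, -0.55, 0], [-0.4, 0.4, 0.97]]]}}

```text
clock: 6.08
tcp_pos: [0.5481, -0.134, 0.3779]
tool_rot: [3.015, -0.191, 1.005]
wrist_force: [-0.1, -0.8, 0.2]
gripper_width: 0.0258
grasp_force: 0.0
```

Call:
{"name": "apply_moves", "arguments": {"motion": [[30, [-0.22, -0.52, 0], [-0.4, 0.4, 0.97]], [30, [-0.26, -0.5, 0], [-0.4, 0.4, 0.97]], [30, [-0.3, -0.48, 0], [-0.4, 0.4, 0.97]], [30, [-0.33, -0.46, 0], [-0.4, 0.4, 0.97]], [30, [-0.36, -0.43, 0], [-0.4, 0.4, 0.97]]]}}

```text
clock: 6.5
tcp_pos: [0.4948, -0.1231, 0.3628]
tool_rot: [2.965, -0.41, 0.629]
wrist_force: [-0.1, 0.1, 0.1]
gripper_width: 0.0255
grasp_force: 0.0
```

Call:
{"name": "apply_moves", "arguments": {"motion": [[30, [-0.4, -0.4, -0.1], [-0.4, 0.4, 0.97]], [30, [-0.42, -0.36, -0.13], [-0.4, 0.4, 0.97]], [30, [-0.44, -0.32, -0.15], [-0.4, 0.4, 0.97]], [30, [-0.46, -0.28, -0.18], [-0.4, 0.4, 0.97]], [30, [-0.47, -0.24, -0.2], [-0.4, 0.4, 0.97]]]}}

```text
clock: 6.92
tcp_pos: [0.4404, -0.1124, 0.3499]
tool_rot: [3.012, -0.63, 0.216]
wrist_force: [0.1, 0.4, 0.4]
gripper_width: 0.0255
grasp_force: 0.0
```

Call:
{"name": "apply_moves", "arguments": {"motion": [[30, [-0.48, -0.2, -0.22], [-0.4, 0.4, 0.97]], [30, [-0.49, -0.15, -0.24], [-0.4, 0.4, 0.97]], [30, [-0.5, -0.1, -0.26], [-0.4, 0.4, 0.97]], [30, [-0.5, -0.06, -0.28], [-0.4, 0.4, 0.97]], [30, [0, 0, 0], [0, 0, 0]]]}}

```text
clock: 7.33
tcp_pos: [0.4062, -0.1065, 0.3367]
tool_rot: [-3.139, -0.768, -0.178]
wrist_force: [0.2, 0.6, -1.0]
gripper_width: 0.0255
grasp_force: 0.0
```

Run:
```python
from h import *
s=read_state();R=Ro.from_euler('xyz',s['tool_rot']);print(s['clock'],press(s['tcp_pos']),R.apply([0,0,1]),R.apply([1,0,0]),s['joint_pos'],s['gripper_width'])
c=cam('top','t2.png');P=pts(c);h=cv2.cvtColor(c['image'],cv2.COLOR_RGB2HSV)
b=(h[...,0]>20)&(h[...,0]<35)&(h[...,1]>100)&(abs(P[...,2]-.145)<.008);b[:, :325]=0;b[:,360:]=0;b[:225]=0;b[280:]=0
Q=np.array([press(p) for p in P[b]]);r=cv2.minAreaRect(Q[:,:2].astype(np.float32));print(len(Q),r,cv2.boxPoints(r).round(1).tolist(),Q[:,2].mean())
c2=cam('side','s2.png')
cv2.imwrite('pics/v2.png',np.hstack([cv2.resize(q['image'][120:340,250:450,::-1],None,fx=2,fy=2) for q in(c,c2)]))
```

```text
7.3333 [-130.62228616  -90.51848534  336.74671983] [ 0.68414266 -0.12012946 -0.71938705] [ 0.70803945 -0.12728699  0.69460648] [-0.56049623 -1.02384921  2.40087417  0.30577264  1.05553895  1.1344534 ] 0.025521311543320692
158 ((-63.53977584838867, -6.976284027099609), (42.198341369628906, 49.707069396972656), 2.9807097911834717) [[-85.9000015258789, 16.700000762939453], [-83.30000305175781, -32.900001525878906], [-41.20000076293945, -30.700000762939453], [-43.79999923706055, 18.899999618530273]] 144.82062283556868
```

View pics/v2.png

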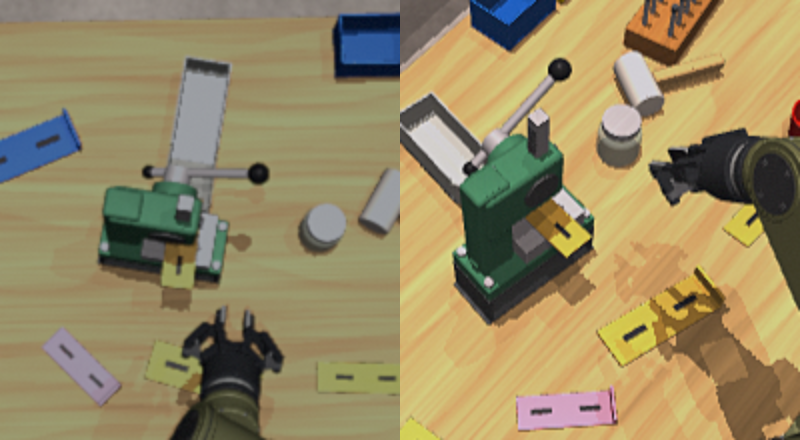

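The lever points up with the ram clear; its top is at left panel (185,208). The bracket's near end sticks out at left panel (178,278), measured at press (-85,-8) and yawed +3°. The gripper is in front of it, at right. Joint 2 is near its limit, so I ease the tilt and move to a staging point.

Run:
```python
from h import *
p,R=plan(W(-115,-5,220),PUSH(36,1.5)); print()
plan(W(-105,-5,150),PUSH(42,1.5),None,p,R)
```

```text
[[-0.45, -0.53, 0.61], [0.02, -0.23, -0.02]]
[[-0.44, -0.53, 0.61], [0.02, -0.23, -0.02]]
[[-0.43, -0.54, 0.62], [0.02, -0.23, -0.02]]
[[-0.42, -0.53, 0.63], [0.02, -0.23, -0.02]]
[[-0.4, -0.53, 0.64], [0.02, -0.23, -0.02]]
[[-0.39, -0.54, 0.65], [0.02, -0.23, -0.02]]
[[-0.38, -0.53, 0.66], [0.02, -0.23, -0.02]]
[[-0.36, -0.54, 0.67], [0.02, -0.23, -0.02]]

[[-0.41, 0.0, 0.78], [-0.0, 0.34, -0.0]]
[[-0.43, 0.01, 0.77], [-0.0, 0.34, -0.0]]
[[-0.45, 0.0, 0.76], [-0.0, 0.34, -0.0]]
[[-0.48, 0.01, 0.75], [-0.0, 0.34, -0.0]]
```

Call:
{"name": "apply_moves", "arguments": {"motion": [[0, [-0.45, -0.53, 0.61], [0, -0.23, 0]], [0, [-0.44, -0.53, 0.61], [0, -0.23, 0]], [0, [-0.43, -0.54, 0.62], [0, -0.23, 0]], [0, [-0.42, -0.53, 0.63], [0, -0.23, 0]], [0, [-0.4, -0.53, 0.64], [0, -0.23, 0]]]}}

```text
clock: 7.85
tcp_pos: [0.4263, -0.0557, 0.2664]
tool_rot: [3.14, -0.683, -0.173]
wrist_force: [0.4, -0.5, -0.2]
gripper_width: 0.0001
grasp_force: 0.0
```

Call:
{"name": "apply_moves", "arguments": {"motion": [[0, [-0.4, -0.54, 0.65], [0, -0.23, 0]], [0, [-0.38, -0.53, 0.66], [0, -0.23, 0]], [0, [-0.36, -0.54, 0.67], [0, -0.23, 0]], [0, [0, 0, 0], [0, 0, 0]]]}}

```text
clock: 8.18
tcp_pos: [0.4374, -0.024, 0.2175]
tool_rot: [-3.141, -0.621, -0.171]
wrist_force: [0.0, 0.1, -0.4]
gripper_width: -0.0001
grasp_force: 0.0
```

Run:
```python
from h import *
s=read_state();print(s['clock'],press(s['tcp_pos']),s['tool_rot'],s['joint_pos'],s['gripper_width'],s['wrist_force'])
p,R=plan(W(-105,-5,151),PUSH(42,1.5))
```

```text
8.1833 [-114.76292127   -3.74972464  217.49399121] [-3.14136726 -0.62079801 -0.17140263] [-0.18112277 -0.83071397  2.47398768  0.00764372  0.87755942  1.5580051 ] -0.00011465370255742672 [ 0.01765689  0.09623728 -0.42417561]
[[-0.38, 0.02, 0.75], [0.03, 0.35, -0.04]]
[[-0.41, 0.02, 0.73], [0.03, 0.35, -0.04]]
[[-0.43, 0.02, 0.73], [0.03, 0.35, -0.04]]
[[-0.44, 0.01, 0.71], [0.03, 0.35, -0.04]]
```

Call:
{"name": "apply_moves", "arguments": {"motion": [[0, [-0.38, 0, 0.75], [0, 0.35, -0.05]], [0, [-0.41, 0, 0.73], [0, 0.35, -0.05]], [0, [-0.43, 0, 0.73], [0, 0.35, -0.05]], [0, [-0.44, 0, 0.71], [0, 0.35, -0.05]], [0, [0, 0, 0], [0, 0, 0]]]}}

```text
clock: 8.6
tcp_pos: [0.4457, -0.0276, 0.1491]
tool_rot: [3.128, -0.731, -0.153]
wrist_force: [-0.0, -0.3, -1.3]
gripper_width: 0.0003
grasp_force: 0.0
```

Run:
```python
from h import *
s=read_state();R=Ro.from_euler('xyz',s['tool_rot']);z=R.apply([0,0,1]);print(s['clock'],press(s['tcp_pos']),np.degrees(np.arccos(-z[2])),s['tool_rot'],s['joint_pos'],s['wrist_force'])
c=cam('top');c2=cam('side')
for q in (c,c2): print(proj(q,s['tcp_pos']))
cv2.imwrite('pics/v3.png',np.hstack([cv2.resize(c['image'][190:310,290:390,::-1],None,fx=4,fy=4),cv2.resize(c2['image'][190:310,280:380,::-1],None,fx=4,fy=4)]))
p,R=plan(W(-85,-5,151),PUSH(45,1.5),4)
p,R=plan(W(-55,-5,150),PUSH(46,1.5),6,p,R)
```

```text
8.6 [-105.97474873   -5.8462443   149.08608438] 41.90734070593437 [ 3.12775468 -0.73131438 -0.15343702] [-0.18792137 -0.81288986  2.6119908   0.01602321  0.61117806  1.53200797] [-0.01858899 -0.34434795 -1.27728706]
[336.26300699 270.02812628]
[344.70089407 248.95136607]
[[0.15, -0.01, 0.19], [0.04, 0.15, 0.0]]
[[0.15, -0.0, 0.19], [0.04, 0.15, 0.0]]
[[0.14, -0.01, 0.19], [0.04, 0.15, 0.0]]
[[0.14, 0.0, 0.18], [0.04, 0.15, 0.0]]
[[0.17, 0.01, 0.18], [-0.0, 0.04, 0.0]]
[[0.17, 0.01, 0.18], [-0.0, 0.04, 0.0]]
[[0.17, 0.01, 0.19], [-0.0, 0.04, 0.0]]
[[0.17, 0.0, 0.18], [-0.0, 0.04, 0.0]]
[[0.17, 0.01, 0.19], [-0.0, 0.04, 0.0]]
[[0.17, 0.0, 0.19], [-0.0, 0.04, 0.0]]
```

View pics/v3.png

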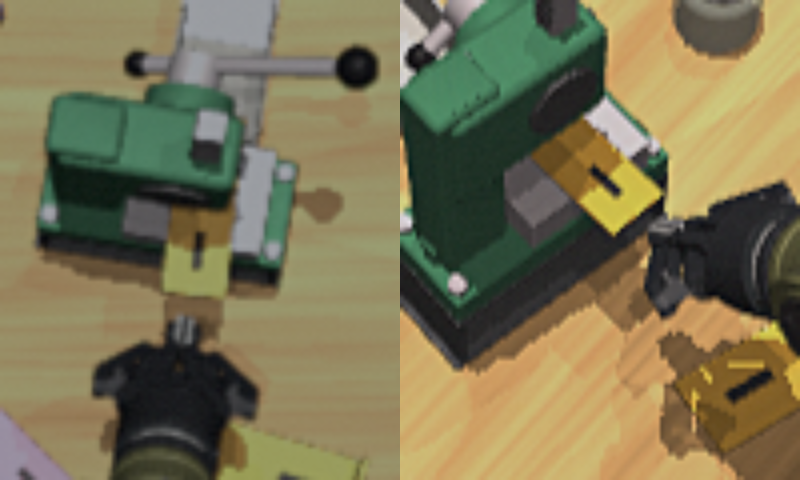

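The tips (left panel 183,330) sit squarely behind the plain near end (195,295), at plate height. Start pushing gently.

Call:
{"name": "apply_moves", "arguments": {"motion": [[0, [0.15, 0, 0.19], [0, 0.15, 0]], [0, [0.15, 0, 0.19], [0, 0.15, 0]], [0, [0.15, 0, 0.19], [0, 0.15, 0]], [0, [0.15, 0, 0.18], [0, 0.15, 0]], [0, [0.17, 0, 0.18], [0, 0.04, 0]]]}}

```text
clock: 9.12
tcp_pos: [0.4725, -0.0318, 0.1521]
tool_rot: [3.128, -0.791, -0.153]
wrist_force: [-0.1, -0.3, 0.2]
gripper_width: -0.0003
grasp_force: 0.0
```

Call:
{"name": "apply_moves", "arguments": {"motion": [[0, [0.17, 0, 0.18], [0, 0.04, 0]], [0, [0.17, 0, 0.18], [0, 0.04, 0]], [0, [0.17, 0, 0.18], [0, 0.04, 0]]]}}

```text
clock: 9.37
tcp_pos: [0.4871, -0.034, 0.1507]
tool_rot: [3.128, -0.8, -0.153]
wrist_force: [-2.8, 1.0, 3.3]
gripper_width: -0.0003
grasp_force: 1.8
```

```bash
cat > look.py <<'E'
from h import *
s=read_state();R=Ro.from_euler('xyz',s['tool_rot']);z=R.apply([0,0,1]);print(s['clock'],press(s['tcp_pos']).round(1),np.degrees(np.arccos(-z[2])),s['joint_pos'].round(3),s['wrist_force'])
for n in('top','side'):
    c=cam(n);P=pts(c);h=cv2.cvtColor(c['image'],cv2.COLOR_RGB2HSV)
    b=(h[...,0]>20)&(h[...,0]<35)&(h[...,1]>100);Q=(P-O)@np.stack([EX,EY,EZ],1)*1000
    b&=(abs(Q[...,0])<330)&(abs(Q[...,1])<45)&(Q[...,2]>12)&(Q[...,0]>-110);Q=Q[b]
    if len(Q): r=cv2.minAreaRect(Q[:,:2].astype(np.float32));print(n,len(Q),cv2.boxPoints(r).round(0).tolist(),Q.min(0).round(),Q.max(0).round())
E
python3 look.py
```

```text
9.3667 [-64.1  -4.6 150.7] 45.82325590455433 [-0.185 -0.668  2.563  0.021  0.446  1.53 ] [-2.8269439   1.01524297  3.28045167]
top 134 [[-93.0, 12.0], [-82.0, -41.0], [-26.0, -30.0], [-36.0, 23.0]] [-92. -33.  75.] [-28.  20. 287.]
side 98 [[-73.0, 29.0], [-69.0, -38.0], [67.0, -29.0], [63.0, 38.0]] [-72. -36. 132.] [ 67.  32. 279.]
```

Call:
{"name": "apply_moves", "arguments": {"motion": [[0, [0.17, 0, 0.18], [0, 0, 0]], [0, [0.17, 0, 0.18], [0, 0, 0]], [0, [0.17, 0, 0.18], [0, 0, 0]], [0, [0.17, 0, 0.18], [0, 0, 0]]]}}

```text
clock: 9.8
tcp_pos: [0.5067, -0.0371, 0.1507]
tool_rot: [3.128, -0.8, -0.153]
wrist_force: [-5.2, 1.0, 7.3]
gripper_width: 0.0
grasp_force: 3.6
```

```bash
python3 look.py
```

```text
9.8 [-44.2  -4.2 150.7] 45.859737561487364 [-0.183 -0.588  2.521  0.02   0.408  1.532] [-5.21523399  1.04194472  7.34953472]
top 70 [[-75.0, 20.0], [-72.0, -35.0], [-27.0, -32.0], [-31.0, 23.0]] [-75. -33.  78.] [-28.  20. 285.]
side 26 [[-56.0, 30.0], [-53.0, -36.0], [68.0, -29.0], [64.0, 36.0]] [-56. -35. 134.] [ 67.  32. 280.]
```

Call:
{"name": "apply_moves", "arguments": {"motion": [[0, [0.18, 0, 0.17], [0, 0, 0]], [0, [0.18, 0, 0.17], [0, 0, 0]], [0, [0.1, 0, 0.1], [0, 0, 0]]]}}

```text
clock: 10.15
tcp_pos: [0.519, -0.0391, 0.1507]
tool_rot: [3.128, -0.799, -0.153]
wrist_force: [-5.1, 1.5, 7.9]
gripper_width: 0.0001
grasp_force: 4.1
```

```bash
python3 look.py
```

```text
10.15 [-31.8  -3.9 150.7] 45.80398358955081 [-0.182 -0.541  2.494  0.019  0.389  1.533] [-5.11891513  1.48630282  7.90340947]
top 34 [[-66.0, 15.0], [-55.0, -33.0], [-26.0, -26.0], [-36.0, 21.0]] [-62. -31. 100.] [-27.  20. 280.]
side 14 [[-32.0, -26.0], [67.0, -28.0], [68.0, 29.0], [-31.0, 31.0]] [-32. -28. 143.] [ 67.  31. 282.]
```

Call:
{"name": "apply_moves", "arguments": {"motion": [[0, [0.1, 0, 0.1], [0, 0, 0]], [0, [0.1, 0, 0.1], [0, 0, 0]], [0, [0.1, 0, 0.1], [0, 0, 0]]]}}

```text
clock: 10.5
tcp_pos: [0.527, -0.0404, 0.1507]
tool_rot: [3.128, -0.799, -0.153]
wrist_force: [-5.4, 1.8, 8.7]
gripper_width: 0.0001
grasp_force: 4.2
```

```bash
python3 look.py
```

```text
10.5 [-23.7  -3.8 150.7] 45.79499896292591 [-0.182 -0.512  2.477  0.019  0.377  1.533] [-5.40757726  1.83753981  8.68149253]
top 9 [[-43.0, -26.0], [-31.0, -31.0], [-20.0, -1.0], [-32.0, 3.0]] [-43. -26. 149.] [-27.   3. 287.]
side 12 [[-47.0, -8.0], [48.0, -61.0], [70.0, -21.0], [-26.0, 31.0]] [-27. -29. 143.] [ 67.  31. 279.]
```

Call:
{"name": "apply_moves", "arguments": {"motion": [[0, [0.1, 0, 0.1], [0, 0, 0]], [0, [0.1, 0, 0.1], [0, 0, 0]], [0, [0, 0, 0], [0, 0, 0]]]}}

```text
clock: 10.85
tcp_pos: [0.5328, -0.0414, 0.1508]
tool_rot: [3.128, -0.8, -0.153]
wrist_force: [0.3, 0.6, 4.3]
gripper_width: -0.0002
grasp_force: 2.4
```

```bash
python3 look.py
```

```text
10.85 [-17.8  -3.7 150.8] 45.814303686515814 [-0.182 -0.491  2.465  0.019  0.369  1.534] [0.286324   0.61241128 4.28832003]
top 4 [[-32.0, -17.0], [-25.0, -24.0], [-23.0, -22.0], [-29.0, -15.0]] [-29. -22. 222.] [-23. -15. 289.]
side 14 [[-47.0, -10.0], [47.0, -61.0], [69.0, -20.0], [-25.0, 31.0]] [-27. -28. 147.] [ 67.  31. 283.]
```

The horizontal force has dropped and the plate is bearing upward on the tip, so it is tipping. Back out straight.

Call:
{"name": "apply_moves", "arguments": {"motion": [[0, [-0.35, 0, -0.35], [0, 0, 0]], [0, [-0.7, 0, -0.7], [0, 0, 0]], [0, [-0.7, 0, -0.7], [0, 0, 0]], [0, [-0.7, 0, -0.7], [0, 0, 0]], [0, [-0.6, 0, -0.6], [0, 0, 0]]]}}

```text
clock: 11.37
tcp_pos: [0.4449, -0.027, 0.1462]
tool_rot: [3.128, -0.793, -0.153]
wrist_force: [-2.0, -0.3, 0.3]
gripper_width: -0.0003
grasp_force: 0.0
```

Call:
{"name": "apply_moves", "arguments": {"motion": [[0, [0, 0, 0], [0, 0, 0]], [0, [0, 0, 0], [0, 0, 0]], [0, [0, 0, 0], [0, 0, 0]]]}}

```text
clock: 11.62
tcp_pos: [0.4467, -0.0274, 0.1479]
tool_rot: [3.128, -0.796, -0.153]
wrist_force: [-0.8, -0.6, 0.3]
gripper_width: -0.0002
grasp_force: 0.0
```

```bash
python3 look.py
python3 - <<'E'
from h import *
c=cam('top');c2=cam('side')
cv2.imwrite('pics/v4.png',np.hstack([cv2.resize(c['image'][140:290,290:390,::-1],None,fx=4,fy=4),cv2.resize(c2['image'][150:300,240:340,::-1],None,fx=4,fy=4)]))
E
```

```text
11.6167 [-105.    -5.4  147.9] 45.6198109250789 [-0.188 -0.851  2.652  0.022  0.545  1.528] [-0.80845634 -0.56689461  0.33561934]
top 175 [[-90.0, 13.0], [-80.0, -40.0], [-25.0, -30.0], [-35.0, 23.0]] [-85. -33.  16.] [-27.  22. 281.]
side 211 [[-83.0, 29.0], [-80.0, -35.0], [66.0, -29.0], [63.0, 35.0]] [-81. -33. 138.] [ 66.  31. 280.]
```

View pics/v4.png

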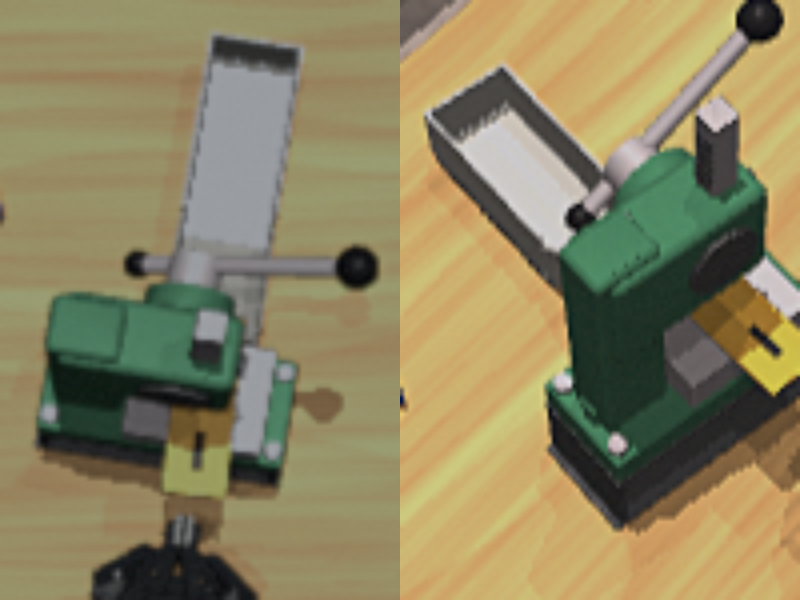

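The bracket has not moved; its near end is still at left panel (195,493). The tip rode over the top of the plate, so its lower corner sits only about 6 mm below the TCP. I'll redo the push about 4 mm lower.

Call:
{"name": "apply_moves", "arguments": {"motion": [[0, [0.13, 0, 0.2], [0, 0, 0]], [0, [0.13, 0, 0.2], [0, 0, 0]], [0, [0, 0, 0], [0, 0, 0]]]}}

```text
clock: 12.07
tcp_pos: [0.4565, -0.029, 0.1461]
tool_rot: [3.128, -0.795, -0.153]
wrist_force: [0.4, -0.3, 0.1]
gripper_width: 0.0
grasp_force: 0.0
```

```bash
python3 look.py|head -1
```

```text
12.0667 [-95.1  -5.2 146.1] 45.58014577831235 [-0.187 -0.798  2.631  0.022  0.513  1.528] [ 0.35118876 -0.28893793  0.13599918]
```

Call:
{"name": "apply_moves", "arguments": {"motion": [[0, [0.185, 0, 0.17], [0, 0, 0]], [0, [0.185, 0, 0.17], [0, 0, 0]], [0, [0.185, 0, 0.17], [0, 0, 0]], [0, [0.185, 0, 0.17], [0, 0, 0]], [0, [0, 0, 0], [0, 0, 0]]]}}

```text
clock: 12.58
tcp_pos: [0.4766, -0.0323, 0.148]
tool_rot: [3.128, -0.797, -0.153]
wrist_force: [0.3, -0.1, 0.4]
gripper_width: 0.0002
grasp_force: 0.0
```

```bash
python3 look.py
```

```text
12.5833 [-74.7  -4.9 148. ] 45.67282038808615 [-0.186 -0.707  2.587  0.021  0.465  1.529] [ 0.31128396 -0.07361984  0.3778887 ]
top 141 [[-84.0, 15.0], [-79.0, -34.0], [-26.0, -29.0], [-31.0, 21.0]] [-80. -32.  86.] [-26.  20. 277.]
side 158 [[-80.0, 32.0], [-76.0, -37.0], [66.0, -30.0], [63.0, 39.0]] [-79. -34. 135.] [ 66.  35. 278.]
```

Call:
{"name": "apply_moves", "arguments": {"motion": [[0, [0.14, 0, 0.2], [0, 0, 0]], [0, [0.165, 0, 0.185], [0, 0, 0]], [0, [0.175, 0, 0.18], [0, 0, 0]], [0, [0, 0, 0], [0, 0, 0]]]}}

```text
clock: 13.02
tcp_pos: [0.4912, -0.0347, 0.147]
tool_rot: [3.128, -0.798, -0.153]
wrist_force: [-0.5, -0.4, 0.9]
gripper_width: -0.0002
grasp_force: 0.1
```

```bash
python3 look.py
```

```text
13.0167 [-59.9  -4.6 147. ] 45.701021417240845 [-0.184 -0.643  2.556  0.021  0.431  1.53 ] [-0.53433854 -0.43672867  0.8668474 ]
top 109 [[-68.0, 18.0], [-65.0, -32.0], [75.0, -25.0], [73.0, 26.0]] [-65. -32.  93.] [ 75.  19. 295.]
side 90 [[-61.0, 32.0], [-60.0, -32.0], [68.0, -29.0], [66.0, 35.0]] [-61. -32. 139.] [ 68.  33. 280.]
```

The bracket is moving now: near end at -66, tab at +75. Continue.

Call:
{"name": "apply_moves", "arguments": {"motion": [[0, [0.175, 0, 0.18], [0, 0, 0]], [0, [0.175, 0, 0.18], [0, 0, 0]], [0, [0.175, 0, 0.18], [0, 0, 0]], [0, [0, 0, 0], [0, 0, 0]]]}}

```text
clock: 13.45
tcp_pos: [0.506, -0.0371, 0.1468]
tool_rot: [3.128, -0.797, -0.153]
wrist_force: [-0.0, 0.7, 0.5]
gripper_width: -0.0003
grasp_force: 0.0
```

```bash
python3 look.py
```

```text
13.45 [-44.9  -4.3 146.8] 45.689831819855605 [-0.183 -0.582  2.524  0.02   0.402  1.531] [-0.0108415   0.70281346  0.53759284]
top 99 [[-56.0, -26.0], [86.0, -49.0], [93.0, -5.0], [-49.0, 18.0]] [-50. -30. 136.] [ 90.  17. 298.]
side 27 [[-47.0, -30.0], [54.0, -63.0], [75.0, 3.0], [-26.0, 35.0]] [-44. -32. 142.] [ 67.  35. 280.]
```

Call:
{"name": "apply_moves", "arguments": {"motion": [[0, [0.18, 0, 0.175], [0, 0, 0]], [0, [0.18, 0, 0.175], [0, 0, 0]], [0, [0.14, 0, 0.14], [0, 0, 0]], [0, [0, 0, 0], [0, 0, 0]]]}}

```text
clock: 13.88
tcp_pos: [0.5199, -0.0394, 0.1473]
tool_rot: [3.128, -0.798, -0.153]
wrist_force: [-0.3, -0.0, 0.4]
gripper_width: -0.0001
grasp_force: 0.1
```

```bash
python3 look.py
```

```text
13.8833 [-30.9  -4.1 147.3] 45.70709480380952 [-0.183 -0.531  2.494  0.02   0.381  1.532] [-0.3139268  -0.02464154  0.3982478 ]
top 87 [[-33.0, -4.0], [-32.0, -31.0], [95.0, -29.0], [95.0, -1.0]] [-32. -30. 135.] [ 95.  -2. 297.]
side 21 [[-43.0, 7.0], [-23.0, -57.0], [116.0, -13.0], [95.0, 51.0]] [-31. -35. 139.] [108.  41. 279.]
```

Call:
{"name": "apply_moves", "arguments": {"motion": [[0, [0.12, 0, 0.12], [0, 0, 0]], [0, [0.12, 0, 0.12], [0, 0, 0]], [0, [0, 0, 0], [0, 0, 0]], [0, [0, 0, 0], [0, 0, 0]]]}}

```text
clock: 14.32
tcp_pos: [0.5261, -0.0404, 0.1474]
tool_rot: [3.128, -0.798, -0.153]
wrist_force: [0.3, 0.0, 0.1]
gripper_width: -0.0003
grasp_force: 0.2
```

```bash
python3 look.py
```

```text
14.3167 [-24.6  -3.9 147.4] 45.720221426978604 [-0.182 -0.508  2.481  0.019  0.371  1.533] [0.25961544 0.01491428 0.12380592]
top 94 [[-30.0, -9.0], [-25.0, -48.0], [114.0, -28.0], [109.0, 11.0]] [-30. -32. 135.] [110.  10. 303.]
side 20 [[-40.0, -30.0], [95.0, -58.0], [109.0, 8.0], [-27.0, 36.0]] [-27. -36. 137.] [109.  36. 286.]
```

Call:
{"name": "apply_moves", "arguments": {"motion": [[0, [0.12, 0, 0.12], [0, 0, 0]], [0, [0, 0, 0], [0, 0, 0]], [0, [-0.15, 0, -0.15], [0, 0, 0]], [0, [-0.3, 0, -0.3], [0, 0, 0]], [0, [-0.4, 0, -0.4], [0, 0, 0]]]}}

```text
clock: 14.83
tcp_pos: [0.5053, -0.037, 0.1468]
tool_rot: [3.128, -0.797, -0.153]
wrist_force: [-0.0, -0.7, 1.3]
gripper_width: -0.0001
grasp_force: 0.0
```

Call:
{"name": "apply_moves", "arguments": {"motion": [[0, [-0.5, 0, -0.5], [0, 0, 0]], [0, [-0.5, 0, -0.5], [0, 0, 0]], [0, [0, 0, 0], [0, 0, 0]]]}}

```text
clock: 15.08
tcp_pos: [0.4759, -0.032, 0.1456]
tool_rot: [3.128, -0.797, -0.153]
wrist_force: [-0.7, 0.3, 0.0]
gripper_width: 0.0
grasp_force: 0.0
```

```bash
python3 look.py
python3 - <<'E'
from h import *
c=cam('top');c2=cam('side')
cv2.imwrite('pics/v5.png',np.hstack([cv2.resize(c['image'][140:290,290:390,::-1],None,fx=4,fy=4),cv2.resize(c2['image'][150:300,240:340,::-1],None,fx=4,fy=4)]))
E
```

```text
15.0833 [-75.5  -4.7 145.6] 45.67436338077508 [-0.185 -0.706  2.59   0.021  0.46   1.529] [-0.74562286  0.30506436  0.04489078]
top 188 [[36.0, -31.0], [201.0, -31.0], [201.0, 16.0], [36.0, 16.0]] [ 36. -31.  14.] [201.  16. 270.]
side 43 [[-26.0, 14.0], [-26.0, -30.0], [221.0, -28.0], [220.0, 15.0]] [-26. -29.  15.] [221.  15. 280.]
```

View pics/v5.png

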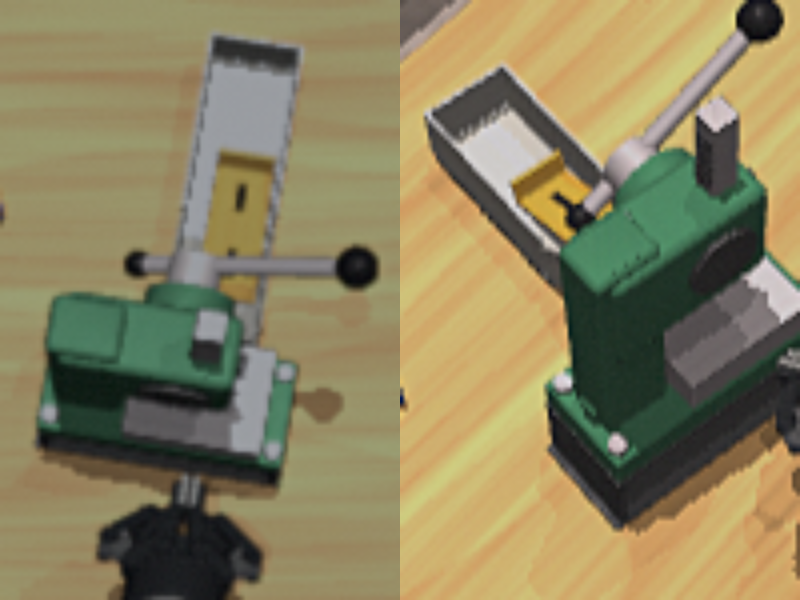

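The bracket has dropped: it lies in the chute at left panel (240,220), with the bed bare and the ram up. Rise clear, let it settle, check and hand in.

Call:
{"name": "apply_moves", "arguments": {"motion": [[0, [0.1, 0, -0.9], [0, 0, 0]], [0, [0.5, 0, -0.9], [0, 0, 0]], [0, [0.5, 0, -0.9], [0, 0, 0]], [0, [0, 0, 0], [0, 0, 0]], [0, [0, 0, 0], [0, 0, 0]]]}}

```text
clock: 15.7
tcp_pos: [0.4556, -0.0283, 0.2019]
tool_rot: [3.128, -0.8, -0.153]
wrist_force: [-0.1, 1.0, 0.2]
gripper_width: 0.0004
grasp_force: 0.0
```

Call:
{"name": "apply_moves", "arguments": {"motion": [[0, [0, 0, 0], [0, 0, 0]], [0, [0, 0, 0], [0, 0, 0]], [0, [0, 0, 0], [0, 0, 0]], [0, [0, 0, 0], [0, 0, 0]], [0, [0, 0, 0], [0, 0, 0]]]}}

```text
clock: 16.12
tcp_pos: [0.4544, -0.0281, 0.1989]
tool_rot: [3.128, -0.795, -0.153]
wrist_force: [-0.5, 0.4, 1.0]
gripper_width: -0.0001
grasp_force: 0.0
```

```bash
python3 look.py
python3 - <<'E'
from h import *
c=cam('top');P=pts(c);u,v=proj(c,W(0,0,372)).astype(int);print(P[v-2:v+3,u-2:u+3,2].max())
print(close_job())
E
```

```text
16.1167 [-97.3  -4.7 198.9] 45.58187006109221 [-0.186 -0.876  2.576  0.016  0.646  1.536] [-0.50790342  0.37618481  0.96461525]
top 409 [[62.0, -31.0], [248.0, -31.0], [248.0, 16.0], [62.0, 16.0]] [ 62. -31.  13.] [248.  16. 258.]
side 172 [[-24.0, -21.0], [264.0, -49.0], [271.0, 24.0], [-17.0, 52.0]] [-24. -32.  13.] [267.  44. 278.]
0.37813548997592294
the job is handed in; nothing more can be done
None
```

The job is handed in: the lever is at its stop with the ram up, and the bracket went over the ledge into the chute and pan. On the first push the tip rode over the bracket at about 9 N without moving it, so I repeated the push lower.

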